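# Start a timing run on the rectangular watch

### The job

Time the rectangular watch: with a fingertip, gently press in the selector button on the stand that carries the rectangular watch, let it spring back, then gently press in the instrument's start button (the one standing alone to the left of the column of three), and withdraw the hand well clear above the buttons. Press no other button, and do not pick up or shift the watches or anything else on the bench.

Things in the scene. Friction and masses are not known exactly. Their poses are not given: they have to be found in the camera images.
- stand_rect: fixed microphone stand carrying the rectangular watch: black base 150 (x) x 85 x 28 mm, origin centre of underside, z up, -x end towards the robot (yaw within 0.25 rad). Selector button 45 mm to -x of the origin; loose watch 37 mm to +x, on a dark rest 40 mm high between low aluminium jaws; nothing above 53 mm. Three like stands in a row, in any order.
- select_rect_top (a point): centre of the top face of the selector button of the rectangular watch's stand, 50 mm above the bench; z is the outward axis (up). A light grey button 24 mm across, 10 mm proud of a dark collar 40 mm across; goes in 6 mm along its axis against a spring (1.2 N to start, 4 N fully in), springs back.
- select_rect (a joint): how far the selector button on the rectangular watch's stand is pressed: 0 out, 0.006 m fully in
- watch_rect: rectangular watch head, steel, 40 x 28 x 9 mm (x, y, z; 52 mm long over the lugs), white face, lying loose, face up, on its stand; origin at the centre of its underside
- stand_small: fixed microphone stand carrying the small round watch: black base 150 (x) x 85 x 28 mm, origin centre of underside, z up, -x end towards the robot (yaw within 0.25 rad). Selector button 45 mm to -x of the origin; loose watch 37 mm to +x, on a dark rest 40 mm high between low aluminium jaws; nothing above 53 mm. Three like stands in a row, in any order.
- select_small (a joint): how far the selector button on the small round watch's stand is pressed: 0 out, 0.006 m fully in
- watch_small: small round watch head, steel, 30 mm across, 10 mm thick, white face, lying loose, face up, on its stand; origin at the centre of its underside
- stand_large: fixed microphone stand carrying the large round watch: black base 150 (x) x 85 x 28 mm, origin centre of underside, z up, -x end towards the robot (yaw within 0.25 rad). Selector button 45 mm to -x of the origin; loose watch 37 mm to +x, on a dark rest 40 mm high between low aluminium jaws; nothing above 53 mm. Three like stands in a row, in any order.
- select_large (a joint): how far the selector button on the large round watch's stand is pressed: 0 out, 0.006 m fully in
- watch_large: large round watch head, steel, 44 mm across, 10 mm thick, white face, lying loose, face up, on its stand; origin at the centre of its underside
- timer: fixed timing instrument, white, 150 (x) x 240 (y) mm, origin centre of underside. Panel faces up, slopes up 15 deg away from the robot, 33 to 72 mm high. Blue screen at +y (robot's left); at -y four like buttons (tops at most 85 mm high) in an L: a column of three, and the start button alone, 50 mm left of the column's nearest button. Yaw within 0.25 rad.
- start_top (a point): centre of the top face of the start button: the one standing alone, left of the lowest button of the column; z is its outward axis, square to the sloping panel (15 degrees off vertical, leaning towards the robot). A light grey button 24 mm across, 10 mm proud of a dark collar 40 mm across; goes in 6 mm along its axis against a spring (1.2 N to start, 4 N fully in), springs back.
- start (a joint): start button: the one standing alone, left of the lowest button of the column: how far it is pressed, 0 out, 0.006 m fully in. All four buttons of the instrument are alike
- menu (a joint): lowest (nearest the robot) button of the column of three, 50 mm to the right of the start button: how far it is pressed, 0 out, 0.006 m fully in. All four buttons of the instrument are alike
- down (a joint): middle button of the column, 46 mm up the slope from the lowest: how far it is pressed, 0 out, 0.006 m fully in. All four buttons of the instrument are alike
- up (a joint): top (farthest) button of the column: how far it is pressed, 0 out, 0.006 m fully in. All four buttons of the instrument are alike
- dropper: conical white plastic dropper bottle, red collar, clear cap, 72 mm across at the foot, 115 mm high, behind the stands; origin at the centre of its underside. Bystander
- case_opener: case opener: steel hub 40 mm across, 22 mm high, with two aluminium handles along its y, 172 mm overall; origin at the centre of its underside. Bystander
- holder: dark steel movement holder ring, 52 mm outside, 36 mm inside, 14 mm high; origin at the centre of its underside. Bystander
- loupe: black eye loupe, 34 mm across, 30 mm high; origin at the centre of its underside. Bystander
- screwdriver: small steel screwdriver lying along its x, 117 mm long, 11 mm thick; origin under its middle. Bystander
Mind the look-alikes: they are no part of the job. Leave any red look-alike of the watch_small alone.

How it is judged:
On the way, in this order (a step that is already met when the one before it is completed fails the run):
1. the selector button on the rectangular watch's stand is pressed in (at least 4 of its 6 mm) while the start button is out (value of joint select_rect above 0.004 m and value of joint start below 0.001 m), for 0.06 s.
2. that button has sprung back and the start button is still out (value of joint each of select_rect, start below 0.001 m), for 0.06 s.
3. the start button is pressed in (at least 4 of its 6 mm), the selector button being out (value of joint start above 0.004 m and value of joint select_rect below 0.001 m), for 0.06 s.
At the end, for the whole second after the job is handed in: all seven buttons are out (within 1 mm), the TCP is at least 70 mm from the tops of the selector button and the start button, and the watches and loose things lie at rest within 12 mm of where they began (all of step 2 and value of joint each of select_small, select_large, menu, down, up below 0.001 m and distance between the grasp point and select_rect_top above 0.07 m and distance between the grasp point and start_top above 0.07 m and distance of each of dropper, case_opener, holder, loupe, screwdriver, watch_rect, watch_small, watch_large from where it was at the start of the episode below 0.012 m and linear speed of each of dropper, case_opener, holder, loupe, screwdriver, watch_rect, watch_small, watch_large below 0.01 m/s); the robot touches nothing.
It fails at once if any button but the two named is pressed 2 mm or more (value of joint any of select_small, select_large, menu, down, up above 0.002 m).
It fails at once if a watch or any other loose thing is shifted or lifted by more than 12 mm (distance of any of dropper, case_opener, holder, loupe, screwdriver, watch_rect, watch_small, watch_large from where it was at the start of the episode above 0.012 m).
It fails at once if the robot pushes on a stand, the instrument or their buttons with more than 30 N (contact force between any of the arm, the fingers and stand_rect above 30 N or contact force between any of the arm, the fingers and stand_small above 30 N or contact force between any of the arm, the fingers and stand_large above 30 N or contact force between any of the arm, the fingers and timer above 30 N).
It also fails if it takes over 34 s, if anything falls off the work surface, if the arm or the gripper's body presses on something with over 40 N, if the wrist force passes 120 N, or if a joint passes its speed limit or range.

### The arm

A 6-joint arm with a two-finger parallel gripper is mounted at the origin on the work surface. World frame = base frame: x ahead of the robot, y to its left, z up, the work surface at z = 0. Lengths are in m, angles in rad, forces in N, time in s.
With the tool pointing down it reaches from about 0.375 to 0.825 m from the base axis. Payload 5.5 kg.
Tool frame: the origin (TCP) lies between the finger pads, 19 mm behind the fingertips; this is the grasp point; z points along the fingers, y is the line along which they close (so a half turn about z gives the same grasp; the last joint's range is limited). The gripper opens to 85 mm and grips with 20 to 120 N. Pads are 22 mm wide; open, the fingers measure 114 mm over their backs; the gripper's body (76 mm by 85 mm) begins 54 mm behind the grasp point. The pads swing forward as they close: fully open they stand 13 mm farther back than shut.
Start: joints at [1.163, 0.314, -0.047, 1.21, 0, 1.571], TCP at [0.238, 0.551, 0.25] pointing down, gripper open.
Joint ranges: [-2.67, 2.67], [-0.69, 1.73], [-1.03, 1.25], [-2.08, 2.16], [-1.42, 1.45], [-3.14, 3.14]. Speed limits (rad/s): [2.39, 2.39, 3.01, 3.14, 3.14, 3.14].

### API

Orientations are given as a unit quaternion [x, y, z, w].
In Python, from bench import manip, eyes gives the robot as it stands.
- The arm moves only by the shell command python3 -m pendant 'ROWS' [FORCE]. ROWS is text: rows parted by semicolons, each of 5 numbers parted by spaces: the shift along the tool's x, y, z in mm, then the turn about the tool's z in degrees, then the finger opening in mm, from 0 to 85.4. A call has exactly 5 rows; each row is the pose to reach, as a shift and turn from the pose commanded when the call began, along the tool's axes at that moment; what a row does not reach only later rows make up. A row lasts 1/12 s, in which the tool goes at most 41.7 mm and 7.16 degrees, less where a joint would pass 70% of its speed; a pose out of reach is approached as far as the arm can. A call with a gripper value outside its range is refused whole. The fingers move at their own pace and stop on an object; FORCE is the grip in N (left out, the last holds). Time passes only in rows, so rows that repeat a pose let the fingers close, or fill a call up. It gives the time, the measured TCP pose, the force, the opening and the grip force at its end, in the units of the state.
- manip.state(): the state, without advancing time (a new reading comes with each control period).
- eyes.capture(name): name is "scene" or "top"; returns the picture (480x640x3 uint8, blue, green, red); there is no depth.
- eyes.camera_params(name): a dict with "fx", "fy", "cx", "cy" (pixels), "world_to_cam" (4x4, takes a point from world to camera coordinates). Camera axes: x right, y down, z forward; pixel columns grow to the right and rows downward; lengths in m; the calibration is good to about 2 mm. A picture is of the moment at which its call begins. camera_params takes no time and is no camera call.
- manip.hand_in(): hands the job in; it is judged then, once.
The state is a dict: "time_s": time; "joint_positions": joint angles; "dq": joint speeds; "tau": joint torques, N m; "eef_pos": TCP position; "tool_rot": TCP orientation; "wrist_force": force on the tool from outside, world axes, zero at the start; "torque": the same for the moment, N m; "grip_width": opening from 0.0 (shut) to 1.0 (fully open); "grip_force": force on a finger pad.
Only numpy, scipy, OpenCV 4.12 (cv2) and the standard library are available. Lean on these libraries where they do the work, as an engineer would, in place of code of your own. Each camera call takes 0.05 s, during which the arm holds its last target. There are 200 camera calls.

## Working session

There is one attempt and no reset: what is moved stays moved. The work goes in short steps, Python scripts to look and compute and a shell command to move; the robot and the scene stay as the last step left them, time stands still between calls to the robot, and variables do not carry over. Pictures are saved under pics/ and viewed, at most 10 in all, crops included, and the job is handed in when it is done.

```bash
mkdir -p pics
cat > h.py <<'E'
import numpy as np,cv2
from bench import manip,eyes
def snap(n,f):
    im=eyes.capture(n); cv2.imwrite('pics/'+f,im); return im
def back(n,u,v,z):
    p=eyes.camera_params(n);T=np.array(p["world_to_cam"]);R,t=T[:3,:3],T[:3,3]
    d=R.T@np.array([(u-p["cx"])/p["fx"],(v-p["cy"])/p["fy"],1]);c=-R.T@t
    return c+d*(z-c[2])/d[2]
def proj(n,X):
    p=eyes.camera_params(n);T=np.array(p["world_to_cam"]);c=T[:3,:3]@np.array(X)+T[:3,3]
    return p["fx"]*c[0]/c[2]+p["cx"],p["fy"]*c[1]/c[2]+p["cy"]
E
python3 - <<'E'
from h import *
snap("top","t0.png");snap("scene","s0.png")
for n in("top","scene"):
    T=np.array(eyes.camera_params(n)["world_to_cam"]);print(n,-T[:3,:3].T@T[:3,3])
s=manip.state();print(s["time_s"],s["eef_pos"],s["tool_rot"],s["wrist_force"])
E
```

```text
top [ 0.47952828 -0.06606987  1.01050787]
scene [ 1.24135783 -0.16109491  0.8356247 ]
0.1 [0.23775719 0.55035239 0.24920969] [ 2.02493724e-01  9.79283251e-01 -7.60282591e-04 -1.65113897e-04] [ 0.17359886  0.14675594 -0.32562784]
```

View pics/t0.png

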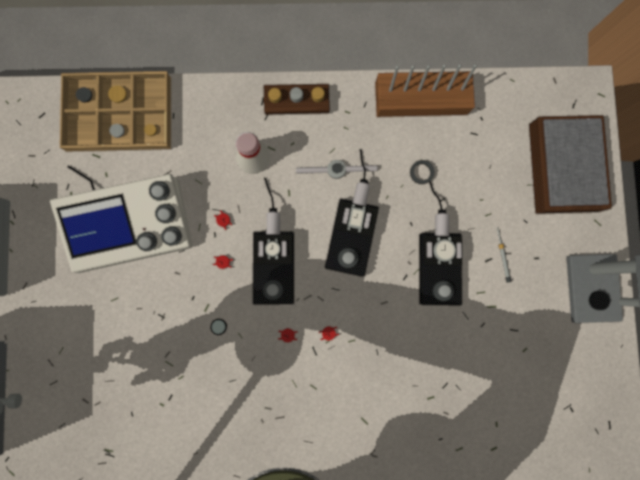

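View pics/s0.png

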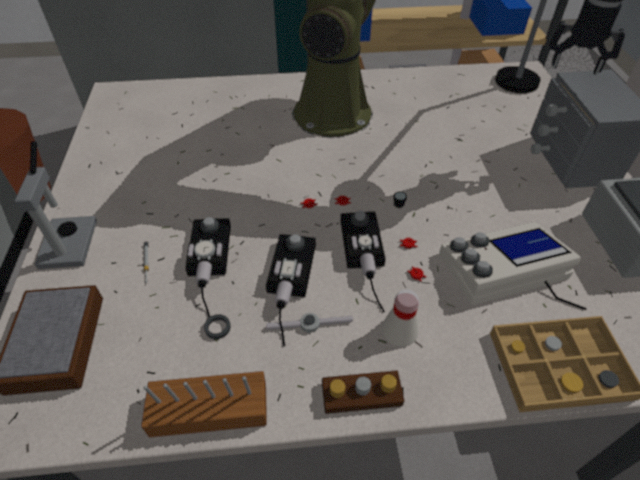

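Top view: three stands have their selectors at (273,290), (347,258) and (443,291), with watches at (273,249), (356,216) and (445,250). The middle watch looks rectangular. The timer's buttons are at (147,241) start, (172,236), (165,213) and (159,190). I'll confirm in one enlarged crop.

Run:
```python
from h import *
im=cv2.imread('pics/t0.png')
a=cv2.resize(im[175:275,315:395],None,fx=5,fy=5,interpolation=cv2.INTER_CUBIC)
b=cv2.resize(im[175:275,120:200],None,fx=5,fy=5,interpolation=cv2.INTER_CUBIC)
cv2.imwrite('pics/c0.png',np.hstack([a,b]))
```

```text
(no output)
```

View pics/c0.png

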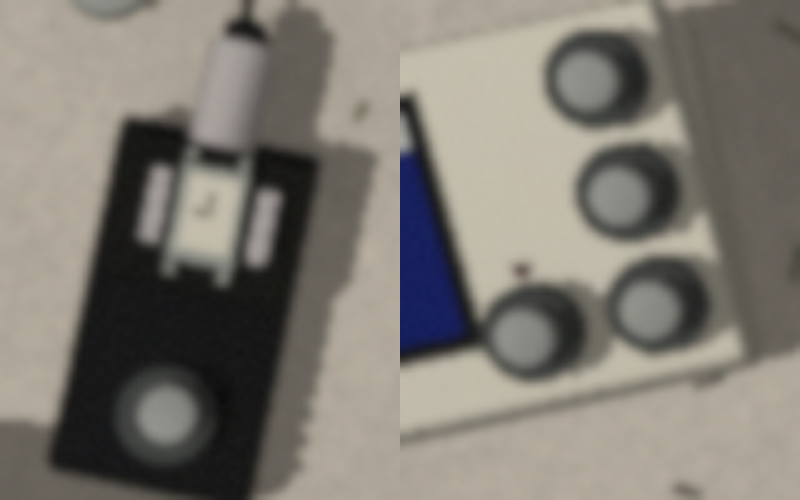

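The middle watch is rectangular, so its selector is at about (348,257). Start stands alone at about (144,242). The stubs below are column buttons. Now the positions.

```bash
cat > goal.py <<'E'
from h import *
def rows(target):
    from scipy.spatial.transform import Rotation as R
    s=manip.state();r=R.from_quat(s["tool_rot"])
    return 1000*r.inv().apply(np.array(target)-s["eef_pos"]), r.as_matrix().round(3).tolist()
E
python3 - <<'E'
from goal import *
sel=back("top",348,257.2,.05);print("sel",sel,"scene px",proj("scene",sel))
w=back("top",315+207/5,175+215/5,.049);print("watch",w,"dist",np.linalg.norm((w-sel)[:2]))
for n,u,v,z in(("start",144.4,242.2,.062),("menu",169.4,236.4,.062),("down",163.6,213.8,.073),("up",157,190.6,.085)):
    q=back("top",u,v,z);print(n,q,proj("scene",q))
im=cv2.imread('pics/s0.png')
a=cv2.resize(im[220:290,430:510],None,fx=5,fy=5,interpolation=cv2.INTER_CUBIC)
b=cv2.resize(im[220:290,260:340],None,fx=5,fy=5,interpolation=cv2.INTER_CUBIC)
cv2.imwrite('pics/c1.png',np.hstack([b,a]))
E
```

```text
sel [ 0.53594093 -0.14573022  0.05      ] scene px (np.float64(294.21470216771553), np.float64(237.35686411479114))
watch [ 0.61447176 -0.16549902  0.049     ] dist 0.08098085176633879
start [0.57568692 0.25287403 0.062     ] (np.float64(479.14261589862457), np.float64(233.80352903675814))
menu [0.58579247 0.2043585  0.062     ] (np.float64(458.65125366299236), np.float64(238.9198674001381))
down [0.62909102 0.2124737  0.073     ] (np.float64(469.6983675258073), np.float64(250.66440387689306))
up [0.67273152 0.22164736 0.085     ] (np.float64(482.2774944060169), np.float64(263.0741073763695))
```

View pics/c1.png

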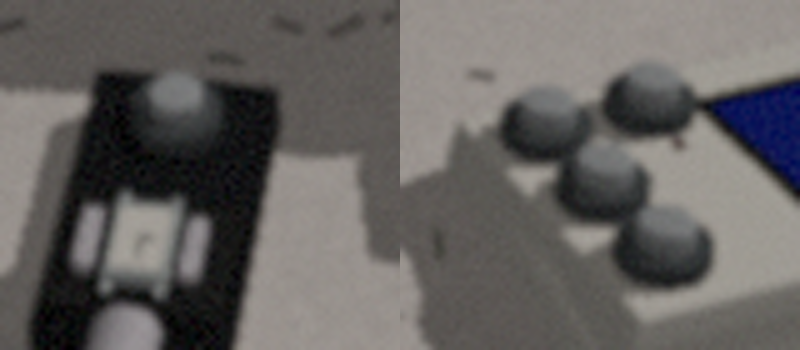

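Checks pass: start–menu is 49.6 mm, column pitch 44 mm (46·cos15°), selector–watch 81 mm, and the scene-view reprojections agree to about 1–2 px. Next is the shift to a point above the selector.

Run:
```python
from goal import *
print(rows([.536,-.146,.12]))
```

```text
(array([-549.95840893, -520.76222289,  130.01160304]), [[-0.918, 0.397, -0.001], [0.397, 0.918, -0.001], [0.0, -0.002, -1.0]])
```

```bash
python3 -m pendant '-550 -520 0 -10 0; -550 -520 0 -10 0; -550 -520 0 -10 0; -550 -520 0 -10 0; -550 -520 0 -10 0' 20
python3 - <<'E'
from goal import *
print(rows([.536,-.146,.12]))
E
```

```text
time_s: 0.52
eef_pos: [0.3202, 0.3574, 0.2496]
tool_rot: [0.116, 0.993, -0.0, -0.0]
wrist_force: [1.8, 0.3, -0.6]
grip_width: 0.298
grip_force: 0.0
(array([-325.99471056, -440.0567172 ,  129.81006753]), [[-0.973, 0.23, -0.0], [0.23, 0.973, -0.001], [0.0, -0.001, -1.0]])
```

```bash
python3 -m pendant '-326 -440 0 0 0; -326 -440 0 0 0; -326 -440 0 0 0; -326 -440 0 0 0; -326 -440 0 0 0'
python3 - <<'E'
from goal import *
print(rows([.536,-.146,.12]))
E
```

```text
time_s: 0.93
eef_pos: [0.4022, 0.1659, 0.2499]
tool_rot: [0.116, 0.993, 0.0, 0.0]
wrist_force: [1.0, -0.5, 0.2]
grip_width: 0.002
grip_force: 0.0
(array([-202.18420739, -272.55151294,  129.92300886]), [[-0.973, 0.231, 0.0], [0.231, 0.973, 0.0], [-0.0, 0.0, -1.0]])
```

```bash
python3 -m pendant '-202 -272 0 0 0; -202 -272 0 0 0; -202 -272 0 0 0; -202 -272 0 0 0; -202 -272 0 0 0' && python3 -m pendant '-85 -115 30 0 0; -85 -115 60 0 0; -85 -115 60 0 0; -85 -115 60 0 0; -85 -115 60 0 0'
python3 - <<'E'
from goal import *
print(rows([.536,-.146,.12]))
E
```

```text
time_s: 1.35
eef_pos: [0.4844, -0.0257, 0.2499]
tool_rot: [0.117, 0.993, 0.0, -0.0]
wrist_force: [1.3, 1.7, 0.3]
grip_width: 0.001
grip_force: 0.0
time_s: 1.77
eef_pos: [0.5402, -0.1592, 0.1862]
tool_rot: [0.119, 0.993, -0.001, -0.002]
wrist_force: [-0.9, -0.3, 1.2]
grip_width: -0.002
grip_force: 0.0
(array([ 6.9142827 , 11.95520677, 66.24325281]), [[-0.972, 0.236, -0.004], [0.236, 0.972, -0.001], [0.004, -0.002, -1.0]])
```

```bash
python3 -m pendant '7 12 40 0 0; 7 12 66 0 0; 7 12 66 0 0; 7 12 66 0 0; 7 12 66 0 0'
python3 - <<'E'
from goal import *
snap("scene","s1.png");snap("top","t1.png")
print(rows([.536,-.146,.075]))
im=cv2.imread('pics/s1.png');t=cv2.imread('pics/t1.png')
a=cv2.resize(im[180:280,250:350],None,fx=4,fy=4,interpolation=cv2.INTER_CUBIC)
b=cv2.resize(t[190:290,300:400],None,fx=4,fy=4,interpolation=cv2.INTER_CUBIC)
cv2.imwrite('pics/c2.png',np.hstack([a,b]))
E
```

```text
time_s: 2.18
eef_pos: [0.5371, -0.1418, 0.1255]
tool_rot: [0.116, 0.993, -0.0, 0.001]
wrist_force: [0.4, -0.2, 0.0]
grip_width: 0.002
grip_force: 0.0
(array([ 1.20744481, -4.22915027, 51.23587905]), [[-0.973, 0.231, 0.003], [0.231, 0.973, -0.001], [-0.003, -0.0, -1.0]])
```

View pics/c2.png

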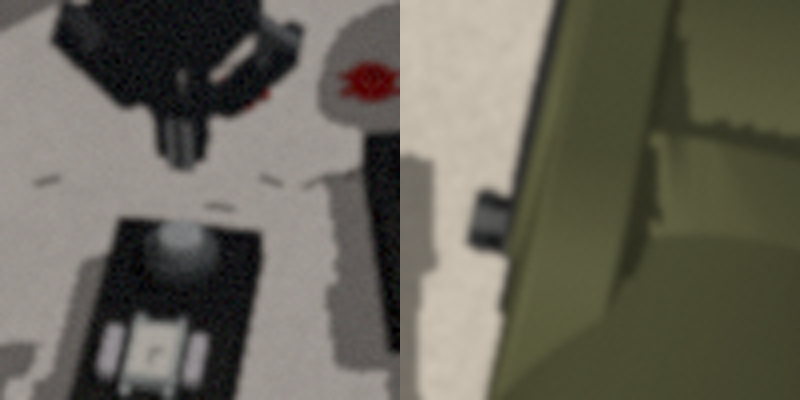

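The closed fingertips (scene crop (180,160)) sit directly above the selector (180,235). I'll go down in steps, watching the force.

```bash
python3 -m pendant '1 -4 20 0 0; 1 -4 40 0 0; 1 -4 46 0 0; 1 -4 46 0 0; 1 -4 46 0 0' && python3 -m pendant '0 0 0 0 0; 0 0 0 0 0; 0 0 0 0 0; 0 0 0 0 0; 0 0 0 0 0'
```

```text
time_s: 2.7
eef_pos: [0.5351, -0.1456, 0.0791]
tool_rot: [0.116, 0.993, -0.0, 0.0]
wrist_force: [-0.3, 0.5, 0.5]
grip_width: 0.002
grip_force: 0.0
time_s: 3.12
eef_pos: [0.5347, -0.1456, 0.0784]
tool_rot: [0.116, 0.993, -0.0, 0.0]
wrist_force: [0.2, 0.4, -0.6]
grip_width: -0.001
grip_force: 0.0
```

Steady at z = 0.0784, with contact expected at 0.069.

```bash
python3 -m pendant '-1 0 4 0 0; -1 0 8 0 0; -1 0 11 0 0; -1 0 11 0 0; -1 0 11 0 0' && python3 -m pendant '0 0 1 0 0; 0 0 2 0 0; 0 0 2 0 0; 0 0 2 0 0; 0 0 2 0 0'
```

```text
time_s: 3.53
eef_pos: [0.5355, -0.1457, 0.0668]
tool_rot: [0.116, 0.993, 0.0, -0.0]
wrist_force: [0.5, -0.1, 1.5]
grip_width: 0.003
grip_force: 1.0
time_s: 3.95
eef_pos: [0.5355, -0.1457, 0.0651]
tool_rot: [0.116, 0.993, 0.0, 0.0]
wrist_force: [-0.5, -0.2, 3.4]
grip_width: -0.002
grip_force: 1.4
```

```bash
python3 -m pendant '0 0 1.2 0 0; 0 0 1.2 0 0; 0 0 1.2 0 0; 0 0 1.2 0 0; 0 0 1.2 0 0'
python3 - <<'E'
from goal import *
print(np.mean([(eyes.capture("top") is None, manip.state()["wrist_force"][2]) for i in range(4)],0))
E
```

```text
time_s: 4.37
eef_pos: [0.5355, -0.1457, 0.0639]
tool_rot: [0.116, 0.993, -0.0, 0.0]
wrist_force: [0.1, -0.4, 3.5]
grip_width: -0.0
grip_force: 1.6
[0.         3.23949755]
```

```bash
python3 -m pendant '0 0 0.7 0 0; 0 0 0.7 0 0; 0 0 0.7 0 0; 0 0 0.7 0 0; 0 0 0.7 0 0'
python3 - <<'E'
from goal import *
print(np.mean([(eyes.capture("top") is None, manip.state()["wrist_force"][2]) for i in range(6)],0),manip.state()["eef_pos"])
E
```

```text
time_s: 4.98
eef_pos: [0.5354, -0.1457, 0.0631]
tool_rot: [0.116, 0.993, 0.0, -0.0]
wrist_force: [-0.7, -0.2, 3.2]
grip_width: 0.003
grip_force: 1.8
[0.        3.4504097] [ 0.53548432 -0.14574229  0.06311607]
```

Pressed 5–6 mm by position, and 3.45 N agrees with a depth of at least 4 mm. Release, rise, and go towards the start button, turning to suit the timer's yaw.

```bash
python3 -m pendant '0 0 -5 0 0; 0 0 -15 0 0; 0 0 -50 0 0; 0 0 -90 0 0; 0 0 -120 0 0' && python3 -m pendant '0 0 -10 -25 0; 0 0 -10 -25 0; 0 0 -10 -25 0; 0 0 -10 -25 0; 0 0 -10 -25 0'
python3 - <<'E'
from goal import *
print(rows([.562,.25,.111]))
E
```

```text
time_s: 5.7
eef_pos: [0.5353, -0.1457, 0.186]
tool_rot: [0.116, 0.993, -0.0, 0.0]
wrist_force: [1.4, 0.2, -0.0]
grip_width: -0.002
grip_force: 0.0
time_s: 6.12
eef_pos: [0.5352, -0.1457, 0.1938]
tool_rot: [-0.102, 0.995, -0.0, 0.0]
wrist_force: [0.0, 0.7, -0.3]
grip_width: 0.0
grip_force: 0.0
(array([-106.56781389,  382.00675111,   82.74733486]), [[-0.979, -0.203, 0.0], [-0.203, 0.979, -0.0], [-0.0, -0.0, -1.0]])
```

```bash
python3 -m pendant '-107 382 0 0 0; -107 382 0 0 0; -107 382 0 0 0; -107 382 0 0 0; -107 382 0 0 0' && python3 -m pendant '0 0 0 0 0; 0 0 0 0 0; 0 0 0 0 0; 0 0 0 0 0; 0 0 0 0 0'
python3 - <<'E'
from goal import *
print(rows([.562,.25,.111]))
E
```

```text
time_s: 6.53
eef_pos: [0.5496, 0.0638, 0.1935]
tool_rot: [-0.1, 0.995, -0.0, -0.0]
wrist_force: [1.2, 0.4, -0.1]
grip_width: 0.002
grip_force: 0.0
time_s: 6.95
eef_pos: [0.5499, 0.0607, 0.1931]
tool_rot: [-0.1, 0.995, -0.0, -0.0]
wrist_force: [0.2, 0.8, -0.6]
grip_width: -0.002
grip_force: 0.0
(array([-49.54559742, 183.11033453,  82.08570093]), [[-0.98, -0.199, -0.0], [-0.199, 0.98, -0.0], [0.0, -0.0, -1.0]])
```

```bash
python3 -m pendant '-49 183 0 0 0; -49 183 0 0 0; -49 183 0 0 0; -49 183 0 0 0; -49 183 20 0 0' && python3 -m pendant '0 0 30 0 0; 0 0 55 0 0; 0 0 55 0 0; 0 0 55 0 0; 0 0 55 0 0'
python3 - <<'E'
from goal import *
print(rows([.562,.25,.111]))
im=snap("scene","s2.png")
cv2.imwrite('pics/c3.png',cv2.resize(im[170:290,410:550],None,fx=5,fy=5,interpolation=cv2.INTER_CUBIC))
E
```

```text
time_s: 7.37
eef_pos: [0.564, 0.2548, 0.1767]
tool_rot: [-0.101, 0.995, 0.002, 0.003]
wrist_force: [1.9, 0.3, 0.8]
grip_width: -0.002
grip_force: 0.0
time_s: 7.78
eef_pos: [0.5621, 0.2504, 0.1194]
tool_rot: [-0.1, 0.995, 0.0, 0.001]
wrist_force: [0.7, 0.2, 0.8]
grip_width: 0.0
grip_force: 0.0
(array([ 0.16223827, -0.38750947,  8.43720514]), [[-0.98, -0.2, 0.001], [-0.2, 0.98, 0.0], [-0.001, 0.0, -1.0]])
```

View pics/c3.png

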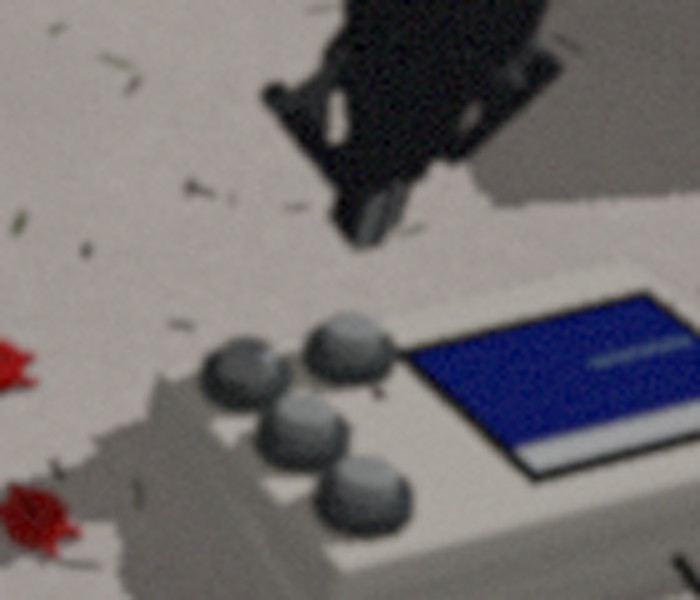

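The fingertip (crop (365,240)) is above the start button (350,335), the one by the screen.

```bash
python3 -m pendant '-2 0 10 0 0; -4 0 20 0 0; -6 0 28 0 0; -6 0 28 0 0; -6 0 28 0 0' && python3 -m pendant '-0.5 0 2 0 0; -1 0 3 0 0; -1 0 4 0 0; -1 0 4 0 0; -1 0 4 0 0'
```

```text
time_s: 8.25
eef_pos: [0.5664, 0.2521, 0.0891]
tool_rot: [-0.101, 0.995, -0.0, -0.001]
wrist_force: [-0.1, 0.0, 0.4]
grip_width: -0.002
grip_force: 0.0
time_s: 8.67
eef_pos: [0.568, 0.2527, 0.0862]
tool_rot: [-0.101, 0.995, 0.0, 0.0]
wrist_force: [-0.5, 0.9, -0.5]
grip_width: -0.002
grip_force: 0.0
```

```bash
python3 -m pendant '-0.5 0 2 0 0; -1 0 4 0 0; -1.5 0 6 0 0; -1.5 0 6 0 0; -1.5 0 6 0 0' && python3 -m pendant '-0.5 0 2 0 0; -0.5 0 2 0 0; -0.5 0 2 0 0; -0.5 0 2 0 0; -0.5 0 2 0 0'
python3 - <<'E'
from goal import *
print(np.mean([(eyes.capture("top") is None, *manip.state()["wrist_force"]) for i in range(4)],0))
E
```

```text
time_s: 9.08
eef_pos: [0.5695, 0.2529, 0.0801]
tool_rot: [-0.101, 0.995, 0.0, -0.0]
wrist_force: [-0.8, -0.1, 1.8]
grip_width: 0.003
grip_force: 0.6
time_s: 9.5
eef_pos: [0.57, 0.253, 0.0782]
tool_rot: [-0.101, 0.995, 0.0, 0.0]
wrist_force: [0.4, 0.2, 1.8]
grip_width: -0.001
grip_force: 1.0
[ 0.          0.16175647 -0.23245668  1.82234497]
```

Depth is about 2 mm; continue 3 mm along the axis.

```bash
python3 -m pendant '-0.3 0 1 0 0; -0.6 0 2 0 0; -0.8 0 2.8 0 0; -0.8 0 2.8 0 0; -0.8 0 2.8 0 0'
python3 - <<'E'
from goal import *
print(np.mean([(eyes.capture("top") is None, *manip.state()["wrist_force"],manip.state()["grip_force"]) for i in range(6)],0),manip.state()["eef_pos"])
E
```

```text
time_s: 10.12
eef_pos: [0.5708, 0.2532, 0.0753]
tool_rot: [-0.101, 0.995, 0.0, 0.0]
wrist_force: [-0.5, -0.4, 2.1]
grip_width: -0.003
grip_force: 1.7
[ 0.         -0.92826036 -0.34841846  3.22160132  1.66000453] [0.57075447 0.25318028 0.0753615 ]
```

```bash
python3 -m pendant '-0.2 0 0.7 0 0; -0.2 0 0.7 0 0; -0.2 0 0.7 0 0; -0.2 0 0.7 0 0; -0.2 0 0.7 0 0'
python3 - <<'E'
from goal import *
print(np.mean([(eyes.capture("top") is None, *manip.state()["wrist_force"],manip.state()["grip_force"]) for i in range(6)],0),manip.state()["eef_pos"])
E
```

```text
time_s: 10.83
eef_pos: [0.5709, 0.2533, 0.0746]
tool_rot: [-0.101, 0.995, 0.0, 0.0]
wrist_force: [-0.8, -0.5, 3.1]
grip_width: 0.004
grip_force: 1.8
[ 0.         -0.95285728 -0.3549905   3.51836895  1.83456772] [0.57094533 0.25324342 0.07463015]
```

Force is 3.66 N, so about 5.3–5.8 mm in. Withdraw.

```bash
python3 -m pendant '1 0 -4 0 0; 4 0 -15 0 0; 8 0 -50 0 0; 8 0 -90 0 0; 8 0 -130 0 0' && python3 -m pendant '0 0 -40 0 0; 0 0 -40 0 0; 0 0 -40 0 0; 0 0 -40 0 0; 0 0 -40 0 0' && python3 -m pendant '0 0 0 0 0; 0 0 0 0 0; 0 0 0 0 0; 0 0 0 0 0; 0 0 0 0 0'
python3 - <<'E'
from goal import *
snap("scene","s3.png")
E
```

```text
time_s: 11.55
eef_pos: [0.5616, 0.251, 0.2058]
tool_rot: [-0.101, 0.995, -0.0, -0.001]
wrist_force: [1.5, 1.0, 0.3]
grip_width: -0.002
grip_force: 0.0
time_s: 11.97
eef_pos: [0.5621, 0.2512, 0.2432]
tool_rot: [-0.101, 0.995, -0.0, -0.001]
wrist_force: [-0.3, -0.7, -0.8]
grip_width: 0.005
grip_force: 0.0
time_s: 12.38
eef_pos: [0.563, 0.2515, 0.2442]
tool_rot: [-0.101, 0.995, -0.0, -0.0]
wrist_force: [0.5, 0.3, 0.2]
grip_width: -0.002
grip_force: 0.0
```

View pics/s3.png

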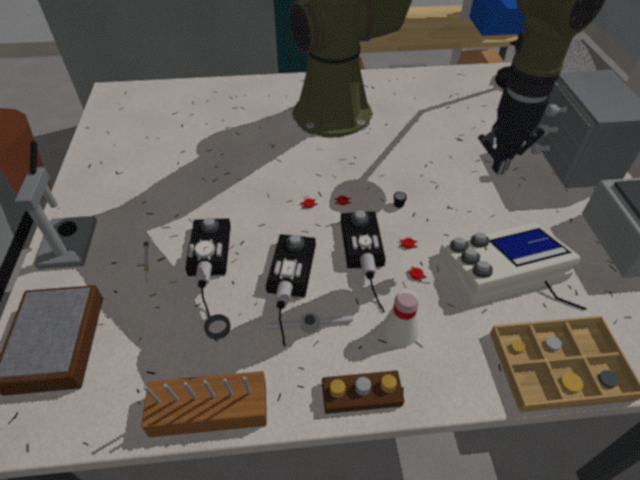

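The hand is well clear above the timer, at about (500,160), and nothing has moved: the rectangular watch is still at (288,268) and the loupe at (400,198).

```bash
python3 -c "
from bench import manip
print(manip.hand_in())"
```

```text
the job is handed in; nothing more can be done
None
```

I pressed the rectangular watch's selector and then the start button, each about 5–6 mm in and under 4 N, withdrew the hand well clear, and handed the job in at about 12.4 s; nothing else looked disturbed, but the hand-in gave no verdict.

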